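# Close up the ship's compass: cover over the rim studs, keeper across

### The job

Pick up the round green cover by its handle, lay it lightly on the five studs of the compass bowl's rim and turn it until all the holes line up, then ease it down until it sits fully home, flush on the rim. Then swing the brass keeper all the way across over the edge of the cover and let go. Be gentle with the glass compass - never lean on the cover or let it drop - and leave the other things on the bench where they are.

Things in the scene. Friction and masses are not known exactly. Their poses are not given: they have to be found in the camera images.
- cap_grip (a point): The cover, green enamelled, 0.45 to 0.8 kg, upright on the bench at the start. This point is the centre of its handle bar, 59 mm above the flange's underside. The bar is 70 mm long (along the cover's x), 14 mm wide (y) and 18 mm tall, on two legs, with 24 mm free between it and the low dome (84 mm across, its top 26 mm above the underside).
- cap_flange (a point): Centre of the underside of the cover's round flange, on the cover's axis; axes as the handle's. The flange is 154 mm across and 8 mm thick. Five 12 mm holes go through it, their centres 55 mm from the axis, at 0, 72, 144, 216 and 288 degrees from the cover's x, so the cover fits in five ways.
- rim (a point): Centre of the flat top of the bronze compass bowl's rim, on the bowl's axis, 95 mm above the bench; the rim is 154 mm across. The bowl is clamped firm in a cradle fixed to the bench. Axes: the cradle's (z up; the keeper is on the minus x side), not the studs'.
- stud_tops (a point): Point on the bowl's axis level with the tops of the five steel studs, 22 mm above the rim. Studs 9 mm thick, 55 mm from the axis, 72 degrees apart, the top 3 mm tapered to 6.4 mm. The bowl may be turned to any angle in its cradle and that angle is NOT measured (axes here are the cradle's): find it by sight or feel. Out of line, the cover rides on the tops; a 72 degree turn always passes a fit.
- keeper_peg (a point): Middle of the keeper's upright brass thumb peg: 12 mm thick, 26 mm tall, standing on the tail of the keeper's flat arm (12 mm wide, 6 mm thick), 38 mm from the pivot. Push or pinch it to swing the keeper.
- keeper_pivot (a point): Pivot of the keeper, at the top of its arm, 111.5 mm above the bench, on a fixed post 90 mm from the bowl's axis; axes as the rim's. Opposite the peg a 27 mm toe swings in over the cover's edge, 2.5 mm above the flange of a cover that is home; under a cover that is still up it would be trapped, so it is swung last.
- keeper (a joint): Turn of the keeper, rad, counter-clockwise from above. At 0 the arm is clear of the cover and the peg lies 38 mm from the pivot along the rim's +y; at the stop, 1.58, the toe points at the bowl's axis and the peg lies 38 mm from the pivot along the rim's minus x. Light friction (about 1.5 N at the peg); stays where left.
- cradle: The compass in its cradle: dark wood board 200 x 150 x 14 mm, steel seat, bronze bowl with its studs, and the brass keeper on its post. Origin on the bench under the bowl's axis.
- bearing_ring: Bystander: copper bearing ring, 150 mm across, 110 mm bore, 12 mm thick, two 42 mm tall sights; no holes.
- corrector_bar: Bystander: flat steel bar 160 x 14 x 10 mm.
- screwdriver: Bystander: screwdriver 190 mm long.
- mug: Bystander: white mug 80 mm across, 95 mm tall.
- grease_jar: Bystander: small jar 60 mm across, 60 mm tall.
- nut_tray: Bystander: open wooden tray 110 x 80 x 25 mm.
- parallel_rule: Bystander: brass parallel rule 200 x 59 x 9 mm.
Mind the look-alikes: they are no part of the job. What is shaped like the cradle but orange or purple is not meant.

How it is judged:
By the outcome, as a careful person would: the job done as asked, in the order asked, and still so for the second after the job is handed in, with the robot touching nothing.
It also fails if it takes over 72 s, if anything falls off the work surface, if the arm or the gripper's body presses on something with over 40 N, if the wrist force passes 120 N, or if a joint passes its speed limit or range.

### The arm

A 6-joint arm with a two-finger parallel gripper is mounted at the origin on the work surface. World frame = base frame: x ahead of the robot, y to its left, z up, the work surface at z = 0. Lengths are in mm, angles in rad, forces in N, time in s.
With the tool pointing down it reaches from about 250 to 775 mm from the base axis. Payload 4 kg.
Tool frame: the origin (TCP) lies midway between the tips of the shut fingers; the grasp point (between the pads) lies 19 mm behind it (arm.tcp_to_grasp is the z of the grasp point in the tool frame, in mm); z points along the fingers, y is the line along which they close (so a half turn about z gives the same grasp; the last joint's range is limited). The gripper opens to 94 mm and grips with 3 to 60 N. Pads are 16 mm wide; open, the fingers measure 119 mm over their backs; the gripper's body (75 mm by 177 mm) begins 78 mm behind the grasp point.
Start: joints at [1.172, 0.087, 1.371, -0, 1.684, -0.103], TCP at [160.338, 526.129, 205.506] pointing down, gripper open.
Joint ranges: [-3.1, 3.1], [-0.76, 2.03], [0.27, 2.55], [-1.08, 4.22], [0.17, 2.65], [-2.57, 2.57]. Speed limits (rad/s): [2.79, 2.79, 3.14, 3.14, 3.14, 3.14].

### API

Orientations are given as [roll, pitch, yaw] about the fixed x, y, z axes, in that order (R = Rz(yaw) Ry(pitch) Rx(roll)).
In Python, from bench import readout, optics, arm gives the robot as it stands. The module is installed in compiled form; this text tells all that it offers.
- The arm moves only by the shell command python3 -m jog 'ROWS' [OPENING]. ROWS is JSON, one flat list of numbers, 6 for each row, row after row: the shift along the tool's x, y, z as a fraction of full scale, then the turn, a rotation vector about the tool's x, y, z as a fraction of full scale. In form: [dx, dy, dz, wx, wy, wz, dx, dy, dz, wx, wy, wz, ...]. A call has 1 to 5 rows; each row is the pose to reach, as a shift and turn from the pose commanded when the call began, along the tool's axes at that moment; what a row does not reach only later rows make up. Full scale, the value 1, is 8 cm for a shift and 120 degrees for a turn. A row lasts 1/12 s, in which the tool goes at most 41.7 mm and 7.16 degrees, less where a joint would pass 70% of its speed; a pose out of reach is approached as far as the arm can. A call with a number of a shift or a turn outside -1 to 1 is refused whole. A call with a gripper value outside its range is refused whole. OPENING is the closure, from 0 (fully open) to 1 (shut), set as the call begins (- or left out, the last holds). The fingers move at their own pace and stop on an object; the grip force is fixed at half the most. Time passes only in rows, so rows that repeat a pose let the fingers close. It gives the time, the measured TCP pose, the force, the opening and the grip force at its end, in the units of the state.
- readout.observe(): the state, without advancing time (a new reading comes with each control period).
- optics.capture(name): name is "scene" or "top"; returns a dict with "pixels" (420x560x3 uint8, red, green, blue), "K" (3x3 intrinsics, pixels), "D" ([k1, k2, p1, p2, k3] as OpenCV has them; the pictures are not rectified), "R" (3x3) and "t" (3): a world point X has camera coordinates R X + t. Camera axes: x right, y down, z forward; pixel columns grow to the right and rows downward; lengths in mm; the calibration is good to about 2 mm. A picture is of the moment at which its call begins. There is no depth.
- arm.hand_in(): hands the job in; it is judged then, once.
Trained networks look in the newest picture that a camera, given by its name, has taken for a name from the list of things; names that differ only in an ending like _2 or _b are one class to them, and where a whole thing is asked for, a point or a joint stands for the part that bears it (a point fixed in the world has none). Each returns a list of dicts, best first, with "conf" (0 to 1); they miss things now and then, are a little off and sometimes report something else, mostly with a low value. They report only what shows in the picture. A call takes as long as a camera call. They do not tell look-alikes from the thing itself.
- optics.regions_of(name, camera): "pixels" (420x560 bool, what is visible of it) and "box" ([centre column, centre row, width, height] in pixels, round what is visible of it).
The state is a dict: "time": time; "q": joint angles; "joint_velocities": joint speeds; "effort": joint torques, N m; "tool_pos": TCP position; "eef_rot": TCP orientation; "contact_force": force on the tool from outside, world axes, zero at the start; "ft_torque": the same for the moment, N m; "width": finger opening in mm; "gripper_force": force on a finger pad.
Only numpy, scipy, OpenCV 4.12 (cv2) and the standard library are available. Lean on these libraries where they do the work, as an engineer would, in place of code of your own. Each camera call takes 0.05 s, during which the arm holds its last target. There are 200 camera calls.

## Working session

There is one attempt and no reset: what is moved stays moved. The work goes in short steps, Python scripts to look and compute and a shell command to move; the robot and the scene stay as the last step left them, time stands still between calls to the robot, and variables do not carry over. Pictures are saved under pics/ and viewed, at most 10 in all, crops included, and the job is handed in when it is done.

```bash
mkdir -p pics; python3 - <<'E'
from bench import readout, optics, arm
import cv2,numpy as np
ims=[]
for n in("scene","top"):
    c=optics.capture(n); np.savez(f"{n}.npz",**c)
    cv2.imwrite(f"pics/{n}0.png",c["pixels"][:,:,::-1])
    print(n,np.round(c["R"],3).tolist(),c["t"],c["K"].tolist(),c["D"])
    for k in("cap_grip","cradle","keeper","keeper_peg"):
        print(k,[(round(r["conf"],2),np.round(r["box"]).tolist()) for r in optics.regions_of(k,n)][:4])
print(readout.observe(),arm.tcp_to_grasp)
E
```

```text
scene [[0.644, 0.765, 0.006], [0.426, -0.352, -0.833], [-0.636, 0.539, -0.553]] [-372.75466017 -112.52087246 1648.20959773] [[496.10342930155616, 0.0, 277.6852083708328], [0.0, 496.10342930155616, 212.67659948546574], [0.0, 0.0, 1.0]] [-0.02698724  0.          0.          0.          0.        ]
cap_grip [(0.76, [342.0, 210.0, 51.0, 40.0]), (0.17, [292.0, 251.0, 97.0, 88.0])]
cradle [(0.85, [293.0, 255.0, 93.0, 85.0]), (0.77, [318.0, 151.0, 75.0, 66.0]), (0.68, [90.0, 231.0, 87.0, 86.0])]
keeper [(0.65, [273.0, 217.0, 22.0, 20.0]), (0.57, [305.0, 128.0, 9.0, 5.0])]
keeper_peg [(0.7, [275.0, 218.0, 26.0, 20.0]), (0.53, [304.0, 131.0, 15.0, 15.0]), (0.5, [73.0, 198.0, 22.0, 22.0])]
top [[0.0, -1.0, -0.024], [-0.998, 0.001, -0.064], [0.064, 0.024, -0.998]] [  73.18583412  504.67018289 1206.13380273] [[426.5355812353572, 0.0, 274.39239983306726], [0.0, 426.5355812353572, 211.26478054883844], [0.0, 0.0, 1.0]] [0.00553899 0.         0.         0.         0.        ]
cap_grip [(0.82, [200.0, 208.0, 53.0, 54.0]), (0.33, [318.0, 114.0, 67.0, 22.0])]
cradle [(0.88, [139.0, 300.0, 74.0, 78.0]),
[... 325 characters left out ...]
 array([ 1.17189979e+00,  8.72220435e-02,  1.37075903e+00,  2.31065117e-05,
        1.68362214e+00, -1.03087340e-01]), 'joint_velocities': array([ 3.02078201e-05, -1.63637282e-03, -2.29971688e-03, -1.06198476e-03,
       -8.66946715e-04,  2.10266499e-03]), 'effort': array([-5.86661736e-04, -3.39622879e+01, -3.02266932e+01,  7.17271795e-02,
        2.44095409e-02, -2.21904969e-05]), 'tool_pos': array([160.31863748, 526.1049829 , 205.46383201]), 'eef_rot': array([-3.14158451e+00, -2.39245554e-05,  2.84578606e+00]), 'contact_force': array([-0.04622281, -0.6509828 , -0.92654174]), 'ft_torque': array([-0.00271012,  0.00618659, -0.03717796]), 'gripper_force': 0.0, 'width': 93.76956381968695} -18.8
```

View pics/scene0.png

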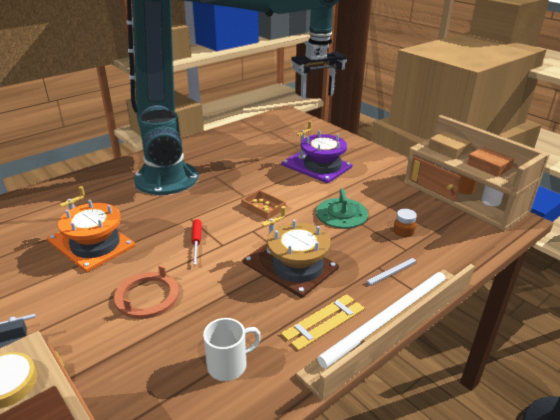

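View pics/top0.png

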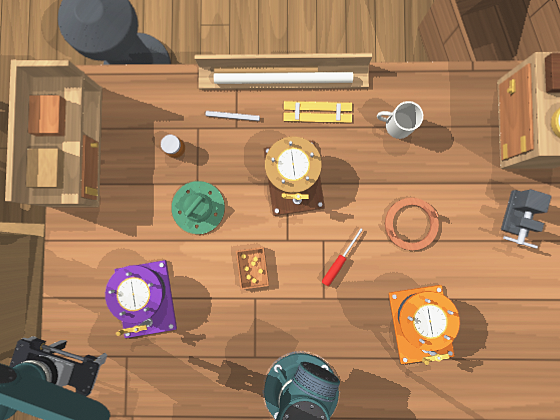

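The scene picture shows cradles in orange (90,231), purple (318,151) and dark wood with a bronze bowl (293,255). In the top picture they are at (425,327), (139,300) and (294,175). The dark wood and bronze one fits the description; the other two are the excluded look-alikes. The green cover is at (342,210) in scene and (200,208) in top. I'll confirm both in an enlarged crop.

```bash
python3 - <<'E'
import cv2,numpy as np
def crop(n,c,r,h=40,w=40): 
    p=np.load(n+".npz")["pixels"][r-h:r+h,c-w:c+w,::-1]
    return cv2.resize(p,(w*2*5*1,h*2*5),interpolation=cv2.INTER_CUBIC)[50:350]
a=np.hstack([crop("top",295,172),crop("top",200,208)]);b=np.hstack([crop("scene",290,245),crop("scene",342,210)])
cv2.imwrite("pics/crop0.png",np.vstack([a,b]))
E
```

```text
(no output)
```

View pics/crop0.png

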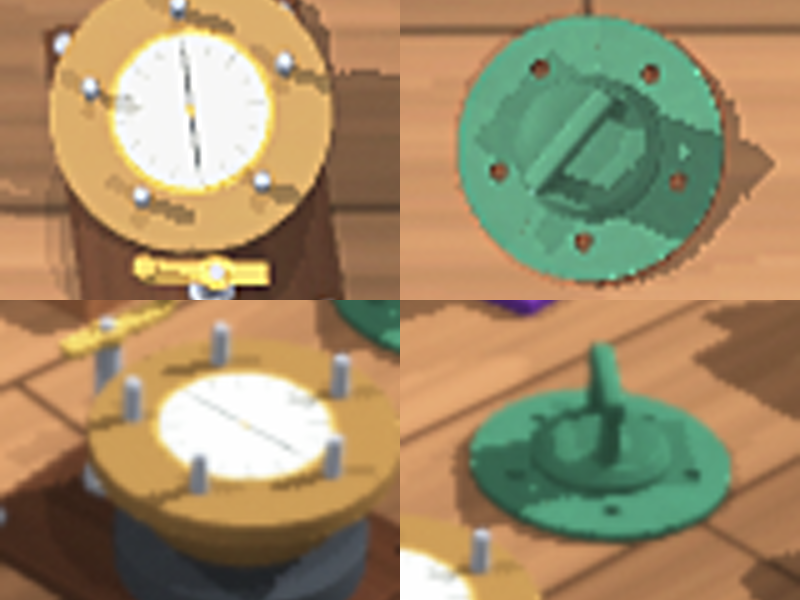

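The crop confirms it: five studs on the bronze bowl in its dark wood cradle (top about 294,165), and the green cover with five holes (top about 200,206). The keeper peg is at top (284,195) and its pivot at (298,196). Next I fit both poses.

```bash
cat > h.py <<'E'
import cv2,numpy as np
from scipy.optimize import least_squares
C={n:np.load(n+".npz") for n in("scene","top")}
def proj(n,X):
    c=C[n]; return cv2.projectPoints(np.atleast_2d(X).astype(float),cv2.Rodrigues(c["R"])[0],c["t"],c["K"],c["D"])[0][:,0]
def ring(x,y,th,z,r=55):
    a=th+np.radians(72)*np.arange(5); return np.c_[x+r*np.cos(a),y+r*np.sin(a),np.full(5,z)]
def fit(picks,z,x0):
    def f(p):
        e=[]
        for n,P in picks.items():
            q=proj(n,ring(*p,z))
            for u in P: e.append(min((u-v for v in q),key=np.linalg.norm))
        return np.ravel(e)
    return min((least_squares(f,[*x0,t]) for t in np.radians([0,18,36,54])),key=lambda s:s.cost)
def ray(n,uv,z):
    c=C[n]; u=cv2.undistortPoints(np.array([[uv]],float),c["K"],c["D"])[0,0]
    d=c["R"].T@np.r_[u,1]; o=-c["R"].T@c["t"]; return o+d*(z-o[2])/d[2]
E
python3 - <<'E'
from h import *
cv=lambda L,c0,r0:(np.array(L,float)+.5)/5-.5+[c0,r0]
st=cv([(178,4),(90,87),(285,61),(262,180),(142,196)],255,142)
ss=cv([(220,26),(342,59),(333,140),(198,158),(133,81)],250,215)
ht=cv([(140,69),(251,74),(278,182),(184,242),(99,171)],160,178)
hs=cv([(115,173),(212,211),(292,174)],302,180)
np.set_printoptions(suppress=True,precision=2)
for nm,P,z in(("stud",{"top":st,"scene":ss},117),("hole",{"top":ht,"scene":hs},6)):
    k0=ray("top",P["top"].mean(0),z)[:2]
    for Q in(P,{"top":P["top"]},{"scene":P["scene"]}):
        s=fit(Q,z,k0); print(nm,list(Q),s.x[:2],np.degrees(s.x[2])%72,np.abs(s.fun).max())
print("peg",ray("top",cv([(145,266)],255,142)[0],137),"piv",ray("top",cv([(215,271)],255,142)[0],112), "sc", ray("scene",cv([(107,27)],250,215)[0],112))
a=ray("top",cv([(140,190)],160,178)[0],68);b=ray("top",cv([(205,93)],160,178)[0],68);print("bar",a,b,np.degrees(np.arctan2(*(b-a)[1::-1])))
E
```

```text
stud ['top', 'scene'] [627.79  22.63] 7.012491113770521 0.6402219626166357
stud ['top'] [627.19  21.5 ] 7.288192582046123 0.19536819895142798
stud ['scene'] [627.88  23.95] 6.649133086850607 0.7965054508068476
hole ['top', 'scene'] [518.  297.5] 33.13834584664871 1.1962246886172352
hole ['top'] [517.93 296.22] 32.73268075897859 0.1206440862753766
hole ['scene'] [516.06 302.63] 32.25376123157598 0.14659445085871425
peg [539.71  46.13 137.  ] piv [539.54   9.12 112.  ] sc [537.06  12.31 112.  ]
bar [489.81 311.16  68.  ] [543.49 275.75  68.  ] -33.41158476308084
```

```bash
cat > to.py <<'E'
import sys,numpy as np
from bench import readout
from scipy.spatial.transform import Rotation as R
def go(x,y,z,yaw):
    s=readout.observe(); A=R.from_euler("xyz",s["eef_rot"]); B=R.from_euler("xyz",[180,0,yaw],degrees=True)
    d=A.inv().apply(np.array([x,y,z])-s["tool_pos"]); w=(A.inv()*B).as_rotvec(degrees=True)
    print("t",s["time"],"pos",s["tool_pos"].round(1),"yaw",np.degrees(s["eef_rot"])[2].round(2),"F",s["contact_force"].round(1),"M",s["ft_torque"].round(2),"w",round(s["width"],1),round(s["gripper_force"],1)); print("frac",(d/80).round(3),(w/120).round(4))
if __name__=="__main__": go(*map(float,sys.argv[1:5]))
E
python3 to.py 518 296.5 200 140.7
```

```text
t 0.5 pos [160.3 526.1 205.5] yaw 163.05 F [-0.  -0.7 -0.9] M [-0.    0.01 -0.04] w 93.8 0.0
frac [-5.113 -1.442  0.068] [-0.     -0.      0.1863]
```

```bash
for i in 1; do
python3 -m jog '[-0.5,-0.14,0,0,0,0,-1,-0.29,0,0,0,0]' 0
python3 -m jog '[-0.5,-0.14,0,0,0,0,-1,-0.29,0,0,0,0]'
python3 -m jog '[-0.5,-0.14,0,0,0,0,-1,-0.29,0,0,0,0]'
python3 -m jog '[-0.5,-0.14,0,0,0,0,-1,-0.29,0,0,0,0]'
python3 -m jog '[-0.5,-0.14,0,0,0,0.06,-1,-0.29,0,0,0,0.12,-1,-0.29,0,0,0,0.186,-1,-0.29,0,0,0,0.186,-1,-0.29,0,0,0,0.186]'
done; python3 to.py 518 296.5 120 140.7
```

```text
time: 0.67
tool_pos: [229.3, 481.1, 205.4]
eef_rot: [3.141, -0.0, 2.851]
contact_force: [1.3, 0.1, 0.4]
width: 94.0
gripper_force: 0.0
time: 0.83
tool_pos: [300.7, 434.3, 205.7]
eef_rot: [3.141, 0.0, 2.847]
contact_force: [0.6, 0.4, 0.6]
width: 94.0
gripper_force: 0.0
time: 1.0
tool_pos: [370.8, 388.5, 205.8]
eef_rot: [3.141, 0.0, 2.846]
contact_force: [0.5, 0.6, -0.4]
width: 94.1
gripper_force: 0.0
time: 1.17
tool_pos: [440.6, 343.0, 205.8]
eef_rot: [3.141, 0.0, 2.846]
contact_force: [-0.3, 0.2, 0.8]
width: 94.0
gripper_force: 0.0
time: 1.58
tool_pos: [508.8, 298.6, 205.3]
eef_rot: [-3.141, -0.001, 2.458]
contact_force: [-0.1, -0.5, 0.8]
width: 94.1
gripper_force: 0.0
t 1.5833 pos [508.8 298.6 205.3] yaw 140.83 F [-0.1 -0.5  0.8] M [-0.01  0.01  0.01] w 94.1 0.0
frac [-0.106  0.052  1.066] [-0.0001 -0.0004  0.001 ]
```

```bash

python3 -m jog '[-0.1,0.05,0.5,0,0,0,-0.106,0.052,1,0,0,0,-0.106,0.052,1,0,0,0]' >/dev/null
python3 -m jog '[0,0,0.3,0,0,0,0,0,0.6,0,0,0,0,0,0.85,0,0,0,0,0,1,0,0,0,0,0,1,0,0,0]'
python3 to.py 518 296.5 40 140.7
python3 - <<'E'
from bench import optics
import cv2,numpy as np
o=[]
for n,c,r in(("top",200,205),("scene",342,200)):
    k=optics.capture(n);np.savez(n+"1.npz",**k); o.append(cv2.resize(k["pixels"][r-40:r+40,c-40:c+40,::-1],(400,400),interpolation=cv2.INTER_CUBIC))
cv2.imwrite("pics/g1.png",np.hstack(o))
E
```

```text
time: 2.25
tool_pos: [516.1, 297.0, 44.0]
eef_rot: [-3.138, -0.002, 2.459]
contact_force: [-0.3, -0.0, -0.6]
width: 94.2
gripper_force: 0.0
t 2.25 pos [516.1 297.   44. ] yaw 140.9 F [-0.3 -0.  -0.6] M [-0.04 -0.04 -0.01] w 94.2 0.0
frac [-0.023  0.011  0.05 ] [-0.0017 -0.001   0.0016]
```

View pics/g1.png

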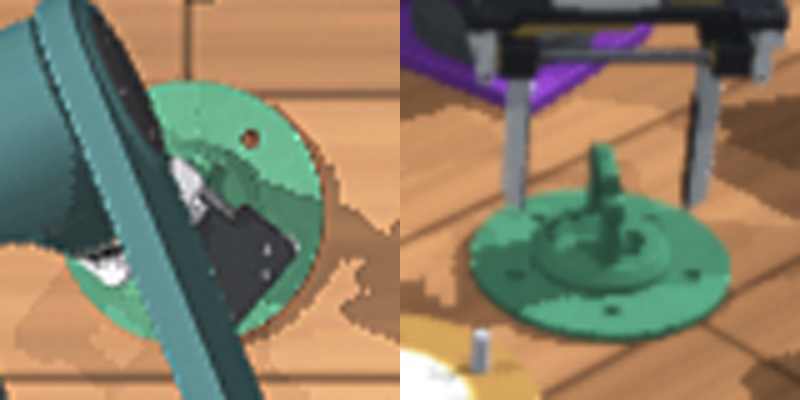

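The fingers straddle the bar, which is roughly centred at about (600,170) in the right panel. Closing.

```bash

python3 -m jog '[-0.02,0.01,0.05,0,0,0,-0.02,0.01,0.05,0,0,0]' >/dev/null
for i in 1 2 3; do python3 -m jog '[0,0,0,0,0,0,0,0,0,0,0,0,0,0,0,0,0,0,0,0,0,0,0,0,0,0,0,0,0,0]' 1 ; done |tail -6
python3 to.py 518 296.5 40 140.7
```

```text
time: 3.77
tool_pos: [520.0, 296.5, 41.5]
eef_rot: [3.141, 0.0, 2.456]
contact_force: [1.3, 1.4, -0.2]
width: 13.8
gripper_force: 30.0
t 3.7667 pos [520.  296.5  41.5] yaw 140.73 F [ 1.3  1.4 -0.2] M [ 0.16 -0.2  -0.  ] w 13.8 30.0
frac [ 0.019 -0.016  0.019] [0.0004 0.     0.0003]
```

```bash

python3 -m jog '[0,0,-0.1,0,0,0,0,0,-0.3,0,0,0,0,0,-0.6,0,0,0,0,0,-0.9,0,0,0,0,0,-1,0,0,0]'
python3 -m jog '[0,0,-0.4,0,0,0,0,0,-0.7,0,0,0,0,0,-0.9,0,0,0,0,0,-0.9,0,0,0,0,0,-0.9,0,0,0]'
python3 to.py 627.5 22 190 115.1
```

```text
time: 4.18
tool_pos: [520.4, 296.4, 124.0]
eef_rot: [3.139, 0.001, 2.456]
contact_force: [1.8, 0.0, -6.7]
width: 13.7
gripper_force: 30.0
time: 4.6
tool_pos: [519.6, 296.1, 192.7]
eef_rot: [-3.141, -0.0, 2.456]
contact_force: [0.0, 1.7, -7.6]
width: 13.5
gripper_force: 30.0
t 4.6 pos [519.6 296.1 192.7] yaw 140.73 F [ 0.   1.7 -7.6] M [-0.04  0.05  0.02] w 13.5 30.0
frac [-3.213 -1.798  0.034] [-0.0004 -0.      0.2136]
```

```bash

python3 -m jog '[-0.2,-0.11,0,0,0,0,-0.5,-0.28,0,0,0,0,-0.8,-0.45,0,0,0,0]' >/dev/null
python3 -m jog '[-0.4,-0.22,0,0,0,0,-0.8,-0.45,0,0,0,0]' >/dev/null
python3 -m jog '[-0.4,-0.22,0,0,0,0,-0.8,-0.45,0,0,0,0]' >/dev/null
python3 -m jog '[-0.4,-0.22,0,0,0,0.04,-0.6,-0.34,0,0,0,0.09,-0.75,-0.42,0,0,0,0.14,-0.8,-0.44,0,0,0,0.19,-0.81,-0.45,0,0,0,0.2136]' >/dev/null
python3 -m jog '[0,0,0,0,0,0,0,0,0,0,0,0]' >/dev/null
python3 to.py 627.5 22 190 115.1
python3 - <<'E'
from bench import optics
import cv2,numpy as np
o=[]
for n,c,r in(("top",293,160),("scene",295,225)):
    k=optics.capture(n);np.savez(n+"2.npz",**k); o.append(cv2.resize(k["pixels"][r-50:r+50,c-40:c+40,::-1],(400,500),interpolation=cv2.INTER_CUBIC))
cv2.imwrite("pics/g2.png",np.hstack(o))
E
```

```text
t 5.7667 pos [626.1  22.2 190. ] yaw 115.17 F [ 0.4 -0.4 -7.7] M [-0.05  0.03 -0.02] w 13.9 30.0
frac [-0.01   0.015  0.   ] [-0.0025 -0.0014  0.0006]
```

View pics/g2.png

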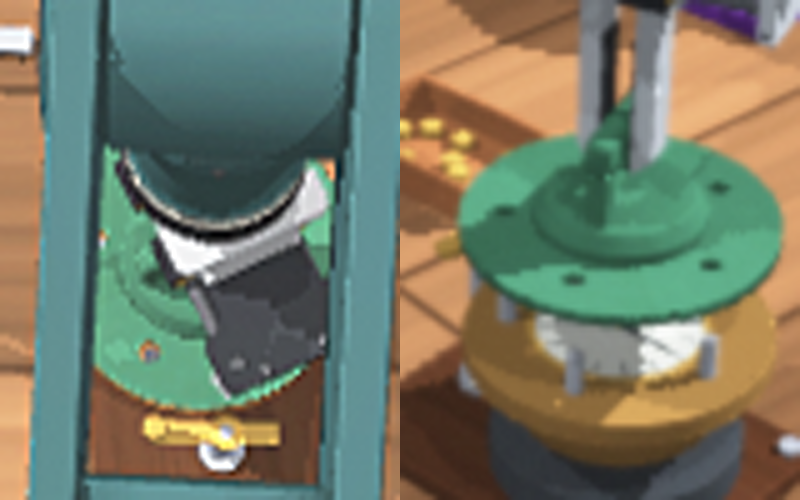

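```bash
python3 - <<'E'
from h import *
np.set_printoptions(suppress=True,precision=2)
cv=lambda L,c0,r0:(np.array(L,float)+.5)/5-.5+[c0,r0]
hs=cv([(105,211),(318,187),(311,265),(173,279)],255,175)
for z in(155.5,156.5):
    s=fit({"scene":hs},z,(627,22));print(s.x[:2],np.degrees(s.x[2])%72,s.fun)
ht=cv([(150,351)],253,110); print("top hole",ray("top",ht[0],156.5), ring(627.3,22,np.radians(7.1),0)[:,:2])
# automatic refine of dark holes in scene
g=C["scene"]  # flange outline mask at new pic
k=np.load("scene2.npz")["pixels"].astype(int); m=(k[...,1]>k[...,0]+25)&(k[...,1]>k[...,2]+10)
m=m.astype(np.uint8); n,l,st,ce=cv2.connectedComponentsWithStats(m); i=1+st[1:,4].argmax();print(st[i],ce[i])
con=max(cv2.findContours((l==i).astype(np.uint8),cv2.RETR_EXTERNAL,cv2.CHAIN_APPROX_NONE)[0],key=len)[:,0].astype(float)
def circ(p,zz): 
    a=np.linspace(0,2*np.pi,720); return proj("scene",np.c_[p[0]+77*np.cos(a),p[1]+77*np.sin(a),np.full(720,zz)])
# outer hull = union of top & bottom circles; compare to contour below the handle
sel=con[(con[:,1]>con[:,1].min()+35)]
from scipy.spatial import cKDTree
def f(p):
    P=np.vstack([circ(p,148.5),circ(p,156.5)]).astype(np.float32); H=cv2.convexHull(P)
    return [cv2.pointPolygonTest(H,(float(u),float(v)),True)-.4 for u,v in sel]
s=least_squares(f,[628,24],loss="soft_l1",diff_step=1e-4);print("outline",s.x,np.std(s.fun))
E
```

```text
[622.72  27.23] 7.051377294998464 [-0.14  0.13  0.13 -0.21  0.18  0.13 -0.17 -0.09]
[623.77  26.24] 7.058467861688513 [-0.1   0.14  0.11 -0.19  0.16  0.12 -0.15 -0.1 ]
top hole [576.14  48.59 156.5 ] [[681.88  28.8 ]
 [637.7   76.01]
 [579.15  48.58]
 [587.14 -15.58]
 [650.63 -27.81]]
[ 267  195   64   45 1945] [298.54 220.28]
outline [620.99  29.14] 0.29262767617671054
```

```bash
python3 - <<'E'
from h import *
np.set_printoptions(suppress=True,precision=2)
k=np.load("top2.npz")["pixels"].astype(int)
# subpixel edge: for columns along the lower rim, find green(g-r)->wood transition
pts=[]
for c in range(274,314):
    col=(k[175:198,c,1]-k[175:198,c,0]).astype(float)
    j=np.where((col[:-1]>0)&(col[1:]<=0))[0]
    if len(j): j=j[-1]; pts.append(ray("top",(c,175+j+col[j]/(col[j]-col[j+1])),152.5)[:2])
P=np.array(pts);print(len(P),P[::6])
for lo in("linear","soft_l1"):
    s=least_squares(lambda p:np.hypot(*(P-p).T)-77,[627,22],loss=lo);print(s.x,np.std(s.fun))
# same for bowl rim in the first picture, z=95
k=C["top"]["pixels"].astype(int)
E
```

```text
40 [[563.16  70.63]
 [553.93  55.28]
 [548.89  39.95]
 [546.36  24.63]
 [532.95   9.37]
 [551.22  -6.  ]
 [559.93 -21.35]]
[623.05  22.04] 2.276185665112634
[623.42  22.34] 2.282752750564921
```

```bash
python3 to.py 629.6 21.4 164 115.1
```

```text
t 5.8667 pos [626.6  22.6 191.5] yaw 115.19 F [-0. -1. -8.] M [-0.06  0.01  0.03] w 13.8 30.0
frac [-0.03   0.029  0.344] [-0.0014 -0.0008  0.0007]
```

```bash

python3 -m jog '[-0.03,0.03,0.1,0,0,0,-0.03,0.03,0.2,0,0,0,-0.03,0.03,0.3,0,0,0,-0.03,0.03,0.34,0,0,0,-0.03,0.03,0.34,0,0,0]' >/dev/null
python3 -m jog '[0,0,0,0,0,0,0,0,0,0,0,0,0,0,0,0,0,0]' >/dev/null
python3 to.py 629.6 21.4 159 115.1
python3 - <<'E'
from bench import optics
import cv2,numpy as np
o=[]
for n,c,r in(("top",293,165),("scene",295,235)):
    k=optics.capture(n);np.savez(n+"3.npz",**k); o.append(cv2.resize(k["pixels"][r-40:r+40,c-40:c+40,::-1],(400,400),interpolation=cv2.INTER_CUBIC))
cv2.imwrite("pics/g3.png",np.hstack(o))
E
python3 to.py 629.6 21.4 159 115.1
```

```text
t 6.5333 pos [631.  21. 167.] yaw 115.1 F [ 0.6  0.2 -7.1] M [-0.05  0.06 -0.01] w 13.5 30.0
frac [ 0.012 -0.014  0.1  ] [0.0006 0.0003 0.    ]
t 6.6333 pos [630.9  21.1 167. ] yaw 115.1 F [-0.   0.6 -7.8] M [-0.05  0.02  0.05] w 13.2 30.0
frac [ 0.011 -0.013  0.1  ] [0.0006 0.0002 0.    ]
```

View pics/g3.png

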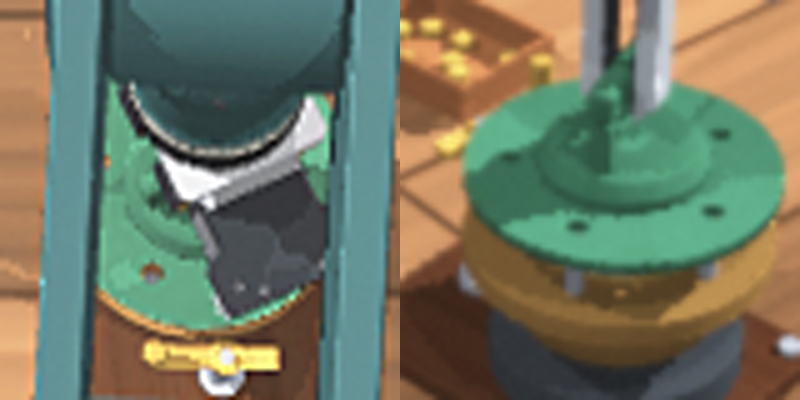

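```bash
python3 - <<'E'
from h import *
np.set_printoptions(suppress=True,precision=2)
cv=lambda L,c0,r0:(np.array(L,float)+.5)/5-.5+[c0,r0]
hs=cv([(111,157),(321,134),(313,212),(177,226)],255,195)
s=fit({"scene":hs},133.5,(627,22));print(s.x[:2],np.degrees(s.x[2])%72,s.fun)
print("top hole",ray("top",cv([(152,271)],253,125)[0],133.5))
k=np.load("top3.npz")["pixels"].astype(int)
pts=[]
for c in range(274,314):
    col=(k[175:198,c,1]-k[175:198,c,0]).astype(float)
    j=np.where((col[:-1]>0)&(col[1:]<=0))[0]
    if len(j): j=j[-1]; pts.append(ray("top",(c,175+j+col[j]/(col[j]-col[j+1])),129.5)[:2])
P=np.array(pts)
s=least_squares(lambda p:np.hypot(*(P-p).T)-77,[627,22],loss="soft_l1",f_scale=.3);print(s.x,np.round(s.fun,1))
# rim of the bowl in the start picture: stud-picked holes visible ; stud 2 in top
st=cv([(178,4),(90,87),(285,61),(262,180),(142,196)],255,142); print([ray("top",u,117)[:2].round(1) for u in st])
print(k[178:182,280:287].tolist())
E
```

```text
[629.57  24.45] 6.617654505078804 [ 0.13  0.2  -0.04 -0.01 -0.02 -0.   -0.07 -0.17]
top hole [581.96  47.64 133.5 ]
[628.84  20.71] [ 0.1  0.1 -0.1  0.1  0.1 -0.4 -0.2 -0.6  0.  -0.1 -0.2 -0.1  0.  -0.8
 -0.4 -0.6  0.5  0.5  0.4  0.6  0.4 12.5  0.2  0.2 17.1 -0.3 -0.1  0.5
 -0.3 -0.3  0.5 -0.7  0.2 -0.   0.3 -0.4 -0.3  0.3 -0.3 -3. ]
[array([681.6,  28.4]), array([637.3,  75.2]), array([650.8, -28.2]), array([587.3, -15.7]), array([579. ,  47.7])]
[[[100, 173, 137], [108, 134, 101], [120, 74, 42], [120, 80, 49], [134, 98, 54], [108, 148, 111], [102, 176, 140]], [[103, 176, 139], [127, 115, 77], [117, 88, 74], [117, 97, 88], [119, 89, 67], [95, 101, 72], [101, 178, 142]], [[118, 195, 155], [147, 164, 119], [119, 117, 131], [133, 129, 142], [120, 119, 114], [111, 128, 93], [101, 176, 140]], [[109, 189, 151], [101, 173, 138], [116, 139, 132], [128, 139, 138], [107, 155, 134], [101, 179, 141], [101, 173, 137]]]
```

```bash

python3 -m jog '[0.01,-0.02,0.04,0,0,0,0.01,-0.02,0.08,0,0,0,0.01,-0.02,0.08,0,0,0,0.01,-0.02,0.08,0,0,0]' >/dev/null
python3 to.py 629.1 21.1 158 115.1
python3 -m jog '[0,0,0.0125,0,0,0,0,0,0.0125,0,0,0,0,0,0.0125,0,0,0]' >/dev/null
python3 to.py 629.1 21.1 158 115.1
python3 -m jog '[0,0,0.0125,0,0,0,0,0,0.0125,0,0,0,0,0,0.0125,0,0,0]' >/dev/null
python3 to.py 629.1 21.1 158 115.1
python3 -m jog '[0,0,0.0125,0,0,0,0,0,0.0125,0,0,0,0,0,0.0125,0,0,0]' >/dev/null
python3 to.py 629.1 21.1 158 115.1
```

```text
t 6.9667 pos [628.5  21.1 159.2] yaw 115.1 F [ 0.6 -0.1 -7.3] M [-0.13  0.    0.  ] w 13.7 30.0
frac [-0.004  0.007  0.015] [-0.0005 -0.0003 -0.    ]
t 7.2167 pos [628.9  21.1 158.9] yaw 115.1 F [-0.4 -0.5 -7.5] M [-0.08  0.01  0.01] w 13.7 30.0
frac [-0.001  0.003  0.011] [ 0. -0.  0.]
t 7.4667 pos [628.8  21.1 157.8] yaw 115.1 F [-0.6 -0.3 -6.9] M [-0.02  0.03 -0.  ] w 13.7 30.0
frac [-0.002  0.003 -0.003] [-0.     -0.0001 -0.    ]
t 7.7167 pos [628.8  21.1 156.8] yaw 115.1 F [ 0.2 -0.2 -8.1] M [-0.08  0.01 -0.05] w 13.7 30.0
frac [-0.002  0.003 -0.016] [-0.0001 -0.0001  0.    ]
```

```bash
for i in 1 2 3; do :; done
python3 -m jog '[0,0,0.0125,0,0,0,0,0,0.0125,0,0,0,0,0,0.0125,0,0,0]' >/dev/null
python3 to.py 629.1 21.1 158 115.1
python3 -m jog '[0,0,0.0125,0,0,0,0,0,0.0125,0,0,0,0,0,0.0125,0,0,0]' >/dev/null
python3 to.py 629.1 21.1 158 115.1
python3 -m jog '[0,0,0.0125,0,0,0,0,0,0.0125,0,0,0,0,0,0.0125,0,0,0]' >/dev/null
python3 to.py 629.1 21.1 158 115.1
python3 -m jog '[0,0,0.0125,0,0,0,0,0,0.0125,0,0,0,0,0,0.0125,0,0,0]' >/dev/null
python3 to.py 629.1 21.1 158 115.1
```

```text
t 7.9667 pos [628.8  21.1 155.8] yaw 115.1 F [-0.3  0.7 -8.6] M [-0.01  0.08 -0.04] w 14.1 30.0
frac [-0.002  0.003 -0.028] [-0.     -0.0001  0.    ]
t 8.2167 pos [628.8  21.1 154.8] yaw 115.1 F [ 0.6 -0.5 -7.7] M [-0.1   0.04  0.02] w 13.9 30.0
frac [-0.002  0.003 -0.041] [-0.0001 -0.0001  0.    ]
t 8.4667 pos [628.8  21.1 153.8] yaw 115.1 F [ 0.2  0.1 -7.4] M [-0.03  0.08  0.03] w 14.2 30.0
frac [-0.002  0.003 -0.053] [-0.0001 -0.0001 -0.    ]
t 8.7167 pos [628.8  21.1 152.8] yaw 115.1 F [-0.3 -0.3 -7.9] M [-0.08 -0.   -0.01] w 14.2 30.0
frac [-0.002  0.003 -0.065] [-0.     -0.0001  0.    ]
```

It is 5 mm below the stud tops with no load, so the holes have lined up. Easing down.

```bash
python3 -m jog '[0,0,0.0125,0,0,0,0,0,0.025,0,0,0,0,0,0.0375,0,0,0,0,0,0.0375,0,0,0]' >/dev/null
python3 to.py 629.1 21.1 136.5 115.1
python3 -m jog '[0,0,0.0125,0,0,0,0,0,0.025,0,0,0,0,0,0.0375,0,0,0,0,0,0.0375,0,0,0]' >/dev/null
python3 to.py 629.1 21.1 136.5 115.1
python3 -m jog '[0,0,0.0125,0,0,0,0,0,0.025,0,0,0,0,0,0.0375,0,0,0,0,0,0.0375,0,0,0]' >/dev/null
python3 to.py 629.1 21.1 136.5 115.1
python3 -m jog '[0,0,0.0125,0,0,0,0,0,0.025,0,0,0,0,0,0.0375,0,0,0,0,0,0.0375,0,0,0]' >/dev/null
python3 to.py 629.1 21.1 136.5 115.1
```

```text
t 9.05 pos [628.6  21.1 149.5] yaw 115.1 F [-0.  -0.3 -7.6] M [-0.09  0.06 -0.02] w 14.0 30.0
frac [-0.003  0.005  0.162] [-0.0003 -0.0002  0.    ]
t 9.3833 pos [628.7  21.1 146.5] yaw 115.1 F [-0.5  0.1 -7.4] M [-0.06  0.03 -0.01] w 13.8 30.0
frac [-0.003  0.005  0.125] [-0.0002 -0.0002 -0.    ]
t 9.7167 pos [628.7  21.1 143.5] yaw 115.1 F [-0.3  0.2 -7.8] M [-0.15  0.04 -0.02] w 13.7 30.0
frac [-0.002  0.005  0.088] [-0.0002 -0.0002  0.    ]
t 10.05 pos [628.7  21.2 140.5] yaw 115.1 F [ 0.3 -0.1 -8. ] M [-0.07 -0.03 -0.  ] w 13.6 30.0
frac [-0.003  0.005  0.05 ] [-0.0002 -0.0002  0.    ]
```

```bash
python3 -m jog '[0,0,0.0125,0,0,0,0,0,0.025,0,0,0,0,0,0.03,0,0,0,0,0,0.03,0,0,0]' >/dev/null
python3 to.py 629.1 21.1 136.5 115.1
python3 -m jog '[0,0,0.00625,0,0,0,0,0,0.00625,0,0,0,0,0,0.00625,0,0,0]' >/dev/null
python3 to.py 629.1 21.1 136.5 115.1
python3 -m jog '[0,0,0.00625,0,0,0,0,0,0.00625,0,0,0,0,0,0.00625,0,0,0]' >/dev/null
python3 to.py 629.1 21.1 136.5 115.1
python3 -m jog '[0,0,0.00625,0,0,0,0,0,0.00625,0,0,0,0,0,0.00625,0,0,0]' >/dev/null
python3 to.py 629.1 21.1 136.5 115.1
```

```text
t 10.3833 pos [628.7  21.1 138.3] yaw 115.1 F [-0.2  0.6 -7.9] M [-0.07  0.01  0.02] w 13.5 30.0
frac [-0.002  0.004  0.022] [-0.0001 -0.0001  0.    ]
t 10.6333 pos [628.8  21.1 138. ] yaw 115.1 F [ 0.8 -0.6 -6.3] M [-0.09  0.02  0.01] w 13.6 30.0
frac [-0.002  0.003  0.018] [ 0. -0.  0.]
t 10.8833 pos [628.8  21.1 137.4] yaw 115.1 F [-0.7 -1.2 -8.2] M [-0.08  0.01 -0.01] w 13.9 30.0
frac [-0.002  0.003  0.012] [-0.     -0.0001  0.    ]
t 11.1333 pos [628.8  21.1 136.9] yaw 115.1 F [ 0.2  0.3 -7.5] M [-0.04 -0.06 -0.03] w 13.5 30.0
frac [-0.002  0.003  0.005] [-0.     -0.0001  0.    ]
```

```bash
python3 -m jog '[0,0,0.005,0,0,0,0,0,0.005,0,0,0,0,0,0.005,0,0,0]' >/dev/null
python3 to.py 629.1 21.1 136.5 115.1
python3 -m jog '[0,0,0.004,0,0,0,0,0,0.004,0,0,0,0,0,0.004,0,0,0]' >/dev/null
python3 to.py 629.1 21.1 136.5 115.1
```

```text
t 11.3833 pos [628.9  21.1 136.8] yaw 115.1 F [ 0.1 -0.9 -5.8] M [-0.09  0.1  -0.06] w 14.0 30.0
frac [-0.     0.002  0.004] [ 0.0002  0.0001 -0.    ]
t 11.6333 pos [629.   21.  136.7] yaw 115.1 F [-0.1 -0.1 -4.8] M [-0.04  0.11 -0.  ] w 13.7 30.0
frac [0.001 0.002 0.002] [ 0.0003  0.0002 -0.    ]
```

```bash
python3 -m jog '[0,0,0.004,0,0,0,0,0,0.004,0,0,0,0,0,0.004,0,0,0]' >/dev/null
python3 to.py 629.1 21.1 136.5 115.1
python3 -m jog '[0,0,0.004,0,0,0,0,0,0.004,0,0,0,0,0,0.004,0,0,0]' >/dev/null
python3 to.py 629.1 21.1 136.5 115.1
```

```text
t 11.8833 pos [629.   20.9 136.6] yaw 115.09 F [-0.3 -0.6 -2. ] M [-0.11  0.27  0.01] w 13.5 30.0
frac [0.001 0.002 0.001] [ 0.0003  0.0003 -0.0001]
t 12.1333 pos [629.   20.9 136.6] yaw 115.1 F [-0.8 -1.4 -0.2] M [-0.17  0.49 -0.  ] w 13.5 30.0
frac [0.002 0.002 0.001] [ 0.0004  0.0003 -0.    ]
```

Weight is fully on the rim. Release and rise.

```bash
python3 -m jog '[0,0,0,0,0,0,0,0,0,0,0,0,0,0,0,0,0,0,0,0,0,0,0,0,0,0,0,0,0,0]' 0.5 >/dev/null
python3 to.py 629.1 21.1 136.5 115.1
python3 -m jog '[0,0,0,0,0,0,0,0,-0.1,0,0,0,0,0,-0.4,0,0,0,0,0,-0.8,0,0,0,0,0,-1,0,0,0]' >/dev/null
python3 to.py 629.1 21.1 136.5 115.1
python3 -m jog '[0,0,-0.3,0,0,0,0,0,-0.3,0,0,0]' 1 >/dev/null
python3 to.py 540 50 200 115.1
```

```text
t 12.55 pos [629.2  21.3 135.9] yaw 115.11 F [0.6 0.5 0.7] M [-0.03 -0.01 -0.03] w 43.7 0.0
frac [-0.002 -0.001 -0.008] [0.0004 0.0001 0.0001]
t 12.9667 pos [629.9  21.1 220. ] yaw 115.1 F [0.6 0.2 0.7] M [-0.    0.01 -0.01] w 47.1 0.0
frac [ 0.007 -0.013  1.044] [0.0022 0.0011 0.    ]
t 13.1333 pos [631.   21.  246.6] yaw 115.1 F [0.9 0.1 1.1] M [-0.02  0.02  0.  ] w 37.2 0.0
frac [ 0.813 -0.882  0.569] [0.0047 0.0025 0.    ]
```

```bash
python3 - <<'E'
from bench import optics
import cv2,numpy as np
o=[]
for n,c,r,h in(("top",293,185,25),("scene",282,232,25)):
    k=optics.capture(n);np.savez(n+"4.npz",**k); o.append(cv2.resize(k["pixels"][r-h:r+h,c-h:c+h,::-1],(400,400),interpolation=cv2.INTER_CUBIC))
cv2.imwrite("pics/k1.png",np.hstack(o))
E
```

```text
(no output)
```

View pics/k1.png

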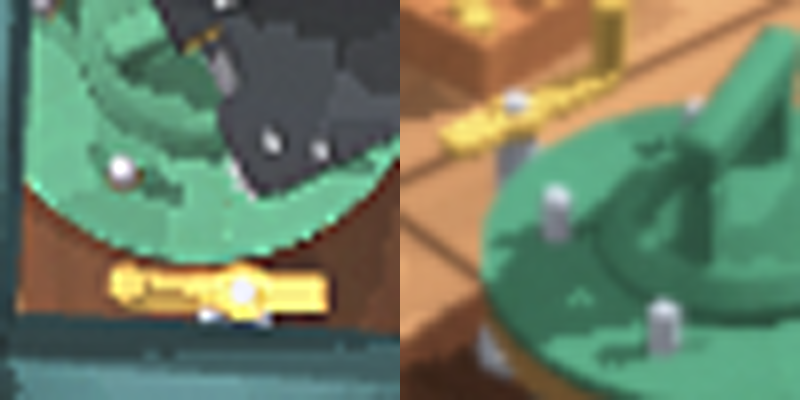

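The cover looks home: the studs stand well clear of the flange at (555,215) and (662,325). In the left panel the keeper peg is at (127,281) and the pivot at (242,291). Closed fingers will go in on the bowl side of the peg.

```bash
python3 -m jog '[0.2,-0.15,0.05,0,0,0.05,0.45,-0.32,0.2,0,0,0.1,0.7,-0.5,0.4,0,0,0.155,0.878,-0.637,0.5,0,0,0.21,0.878,-0.637,0.58,0,0,0.27]' 1 >/dev/null
python3 -m jog '[0,0,0,0,0,0.055,0,0,0,0,0,0.11,0,0,0,0,0,0.165,0,0,0,0,0,0.22,0,0,0,0,0,0.272]' >/dev/null
python3 -m jog '[0,0,0,0,0,0,0,0,0,0,0,0]' >/dev/null
python3 to.py 555 63 121 50
```

```text
t 14.2333 pos [552.   63.1 191.2] yaw 50.26 F [0.  0.3 1.1] M [-0.11  0.14  0.01] w 0.6 0.0
frac [0.025 0.032 0.877] [-0.0013  0.001   0.0022]
```

```bash
python3 -m jog '[0.03,0.03,0.2,0,0,0,0.03,0.03,0.45,0,0,0,0.03,0.03,0.65,0,0,0,0.03,0.03,0.75,0,0,0,0.03,0.03,0.75,0,0,0]' >/dev/null
python3 to.py 555 63 121 50
python3 -m jog '[0,0,0.06,0,0,0,0,0,0.12,0,0,0,0,0,0.12,0,0,0]' >/dev/null
python3 to.py 550 58 121 50
```

```text
t 14.65 pos [554.3  63.4 129.8] yaw 50.19 F [ 0.1 -0.3 -0. ] M [-0.11  0.12  0.05] w 0.2 0.0
frac [0.002 0.01  0.11 ] [-0.0023  0.0019  0.0016]
t 14.9 pos [556.3  63.4 123.5] yaw 50.13 F [-1.   0.7  0.2] M [-0.04  0.08 -0.02] w 0.8 0.0
frac [-0.102 -0.017  0.031] [-0.    -0.     0.001]
```

```bash
python3 -m jog '[-0.05,-0.01,0.02,0,0,0,-0.1,-0.02,0.02,0,0,0,-0.15,-0.06,0.02,0,0,0,-0.2,-0.1,0.02,0,0,0]' 
python3 -m jog '[-0.04,-0.02,0,0,0,0,-0.08,-0.04,0,0,0,0,-0.11,-0.06,0,0,0,0,-0.11,-0.06,0,0,0,0]' 
python3 to.py 517 39 121 50; python3 to.py 512 20 121 50;
```

```text
time: 15.23
tool_pos: [539.9, 58.2, 122.5]
eef_rot: [-3.14, -0.005, 0.875]
contact_force: [1.8, 5.8, 0.2]
width: -0.0
gripper_force: 2.5
time: 15.57
tool_pos: [529.7, 53.5, 122.5]
eef_rot: [-3.14, -0.001, 0.875]
contact_force: [-1.4, 4.2, 0.4]
width: 0.6
gripper_force: 1.6
t 15.5667 pos [529.7  53.5 122.5] yaw 50.13 F [-1.4  4.2  0.4] M [ 0.71  0.29 -0.03] w 0.6 1.6
frac [-0.241 -0.006  0.018] [-0.0006 -0.0007  0.001 ]
t 15.5667 pos [529.7  53.5 122.5] yaw 50.13 F [-1.4  4.2  0.4] M [ 0.71  0.29 -0.03] w 0.6 1.6
frac [-0.463  0.098  0.018] [-0.0006 -0.0007  0.001 ]
```

```bash
python3 -m jog '[-0.06,-0.01,0,0,0,0,-0.12,-0.01,0,0,0,0,-0.18,-0.01,0,0,0,0,-0.24,-0.006,0,0,0,0,-0.24,-0.006,0,0,0,0]' 
python3 -m jog '[-0.06,0.02,0,0,0,0,-0.12,0.05,0,0,0,0,-0.18,0.08,0,0,0,0,-0.22,0.1,0,0,0,0,-0.22,0.1,0,0,0,0]' 
python3 to.py 512.4 14.7 121 50
python3 - <<'E'
from bench import optics
import cv2,numpy as np
o=[]
for n,c,r,h in(("top",293,190,25),("scene",282,228,25)):
    k=optics.capture(n); o.append(cv2.resize(k["pixels"][r-h:r+h,c-h:c+h,::-1],(400,400),interpolation=cv2.INTER_CUBIC))
cv2.imwrite("pics/k2.png",np.hstack(o))
E
```

```text
time: 15.98
tool_pos: [517.6, 36.8, 122.2]
eef_rot: [3.14, 0.001, 0.873]
contact_force: [0.1, -0.6, 0.4]
width: 0.2
gripper_force: 0.0
time: 16.4
tool_pos: [512.9, 18.2, 122.1]
eef_rot: [3.14, 0.001, 0.873]
contact_force: [0.0, 1.0, 0.5]
width: 0.4
gripper_force: 0.0
t 16.4 pos [512.9  18.2 122.1] yaw 50.02 F [0.  1.  0.5] M [-0.04  0.09 -0.02] w 0.4 0.0
frac [-0.037  0.024  0.013] [0.0005 0.0003 0.0002]
```

View pics/k2.png

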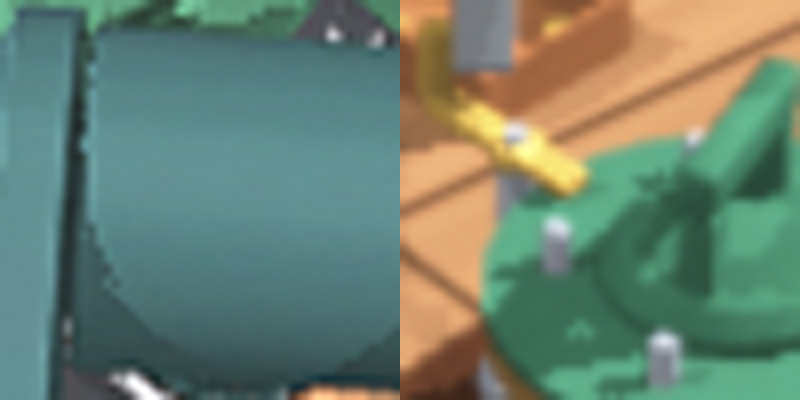

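The keeper is swung over the cover's edge (toe at 585,180 in the right panel). I'll push on in small steps to the stop.

```bash
python3 -m jog '[-0.04,0.025,0,0,0,0,-0.04,0.025,0,0,0,0,-0.04,0.025,0,0,0,0]' |sed -n 2,4p
python3 -m jog '[-0.02,0.016,0,0,0,0,-0.02,0.016,0,0,0,0,-0.02,0.016,0,0,0,0]' |sed -n 2,4p
python3 -m jog '[-0.02,0.016,0,0,0,0,-0.02,0.016,0,0,0,0,-0.02,0.016,0,0,0,0]' |sed -n 2,4p
python3 - <<'E'
from h import *
# toe/pivot expected pixel for angles in scene, camera coords (scene bias ~ +0.6,+2.5 of top)
c=np.array([627.9,24.]);psi=np.radians(7.5)
for off in(7.,7.9):
  psi=np.radians(off); p=c-90*np.array([np.cos(psi),np.sin(psi)])
  for k in(60,70,80,90):
    a=psi+np.radians(k-90); t=p+27*np.array([np.cos(a),np.sin(a)])
    q=proj("scene",[[*p,111.5],[*t,111.5]]); print(off,k,((q-[257,203])*8+4).round(0).tolist())
E
```

```text
tool_pos: [512.3, 15.5, 122.0]
eef_rot: [3.141, 0.0, 0.874]
contact_force: [0.7, 0.4, 0.5]
tool_pos: [512.2, 14.8, 122.0]
eef_rot: [-3.14, -0.002, 0.875]
contact_force: [1.2, 5.0, -0.0]
tool_pos: [512.2, 14.6, 122.0]
eef_rot: [-3.138, -0.005, 0.876]
contact_force: [1.3, 9.7, -0.6]
7.0 60 [[121.0, 143.0], [146.0, 190.0]]
7.0 70 [[121.0, 143.0], [160.0, 187.0]]
7.0 80 [[121.0, 143.0], [172.0, 182.0]]
7.0 90 [[121.0, 143.0], [184.0, 176.0]]
7.9 60 [[118.0, 144.0], [144.0, 191.0]]
7.9 70 [[118.0, 144.0], [158.0, 188.0]]
7.9 80 [[118.0, 144.0], [171.0, 183.0]]
7.9 90 [[118.0, 144.0], [182.0, 178.0]]
```

Force rose to 10 N with no further motion, at the predicted stop position. Back off, rise, verify.

```bash
python3 -m jog '[0.05,-0.03,0,0,0,0,0.12,-0.05,0,0,0,0,0.12,-0.05,-0.3,0,0,0,0.12,-0.05,-0.7,0,0,0,0.12,-0.05,-1,0,0,0]' |sed -n 2,4p
python3 -m jog '[-0.3,0,-0.3,0,0,0,-0.7,0,-0.5,0,0,0,-1,0,-0.6,0,0,0]' >/dev/null
python3 -m jog '[-0.3,0.5,0,0,0,0,-0.7,0.8,0,0,0,0,-0.9,1,0,0,0,0,-0.9,1,0,0,0,0]' >/dev/null
python3 -m jog '[-0.3,0.5,0,0,0,0,-0.7,0.8,0,0,0,0,-0.7,1,0,0,0,0,-0.7,1,0,0,0,0]' |sed -n 2,4p
python3 - <<'E'
from bench import optics
import cv2,numpy as np
o=[]
for n,c,r,h in(("top",293,178,40),("scene",285,235,40)):
    k=optics.capture(n); o.append(cv2.resize(k["pixels"][r-h:r+h,c-h:c+h,::-1],(400,400),interpolation=cv2.INTER_CUBIC))
cv2.imwrite("pics/k3.png",np.hstack(o))
E
```

```text
tool_pos: [515.2, 20.9, 203.5]
eef_rot: [3.14, 0.002, 0.874]
contact_force: [0.5, -0.5, 0.2]
tool_pos: [504.9, -243.4, 248.6]
eef_rot: [-3.14, 0.002, 0.87]
contact_force: [0.4, 0.5, -0.7]
```

View pics/k3.png

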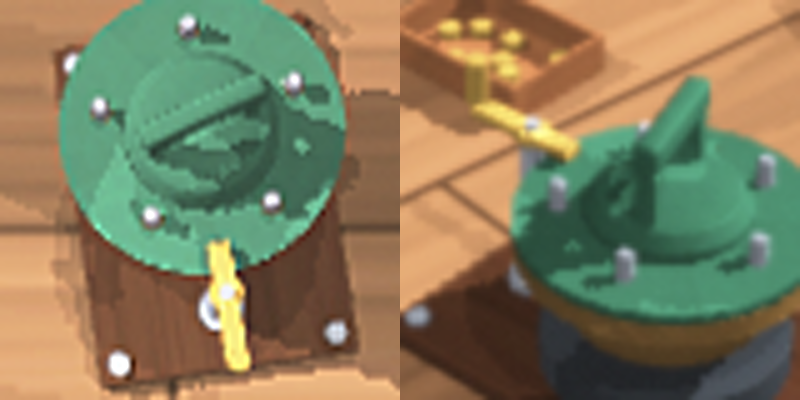

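In the last picture the cover is flush with all five studs through it. The keeper lies along the line to the bowl's axis (toe at 218,245, peg at 238,365), and nothing is touching.

```bash
python3 -c "
from bench import arm; print(arm.hand_in())"
```

```text
the job is handed in; nothing more can be done
None
```

The job is handed in: the green cover sits flush on the rim with all five studs through it, and the keeper is swung to its stop over the cover's edge; only the cover and keeper were moved, and the robot is clear.

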